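Cap the culture flasks and lay them flat on the warming plate

TASK

Get the culture flasks ready to warm: move any petri dish off the warming plate onto the cork mat, screw every flask's orange cap fully shut (clockwise) while the flask still stands upright in its bay, then push high on its robot-side face so that it tips over the step of the bay and lies on its broad side on the warm surface, cap pointing away from the robot. When all the flasks lie flat, throw the plate's red toggle switch fully over to on, away from the robot, and leave the amber bottle and the red case alone.

Things in the scene. Friction and masses are not known exactly. Their poses are not given: they have to be found in the camera images.
- plate: flask warming plate, fixed: low bench unit 180 mm deep (its x) by 300 mm wide (its y, -175 to +125 mm), 18 mm high; origin at the underside, z up, x away from the robot at yaw 0. Aluminium warm surface 18 mm above the origin, x -44 to +90 mm, y -125 to +125 mm; three sunken flask bays along its robot-side edge; white control box with the switch at y -175 to -125 mm
- bay_2 (a point): centre of the floor of the middle bay, at plate x = -62, y = 0, z = 10 mm; the others lie at plate y = +85 and -85 mm. Each bay is 36 mm (x) by 58 mm (y), 8 mm deep; the 8 mm step up to the warm surface, 18 mm beyond this centre, is the stop over which a flask is tipped
- switch (a joint): toggle lever of the warming plate: 0 = off, leaning 0.5 rad towards the plate's -x (the robot); 1.0 rad = on, leaning 0.5 rad to +x. Light friction, stays where it is left
- switch_tip (a point): tip of the red toggle lever (lever about 50 mm long, pivot on the control box at plate x = 0, y = -150 mm)
- mat: cork mat, fixed, 150 mm (x) by 120 mm (y), 3 mm thick; origin at the centre of its underside
- flask_1: frosted flat culture flask, loose, 0.15 kg, may be absent: body 32 mm thick (its x), 54 wide (y), 72 high, then neck and orange cap, 112 mm in all. Origin at the centre of its underside, z to the cap. Starts upright in a bay with 2 mm play, broad faces to and from the robot; pushed high on the robot-side face it meets the step, is past its balance at about 0.5 rad lean and falls flat
- flask_1_mid (a point): centre of flask_1's box body, 36 mm above its origin
- cap_1 (a point): centre of flask_1's ribbed orange cap (28 mm across, 26 mm tall, from 86 to 112 mm above the flask's origin; the body below it ends at 80 mm), on the turning axis. A white rib and a white line on top show its turn
- flask_1_cap (a joint): turn of that cap on its flask, rad: 0 = screwed fully shut (hard stop, white line points to the label side over the black mark on the shoulder), grows to 3.4 as the cap is turned anticlockwise (opened), seen from above with the flask upright; does not rise; held by light friction (0.015 N m)
- flask_2: frosted flat culture flask, loose, 0.15 kg, may be absent: body 32 mm thick (its x), 54 wide (y), 72 high, then neck and orange cap, 112 mm in all. Origin at the centre of its underside, z to the cap. Starts upright in a bay with 2 mm play, broad faces to and from the robot; pushed high on the robot-side face it meets the step, is past its balance at about 0.5 rad lean and falls flat
- flask_2_mid (a point): centre of flask_2's box body, 36 mm above its origin
- cap_2 (a point): centre of flask_2's ribbed orange cap (28 mm across, 26 mm tall, from 86 to 112 mm above the flask's origin; the body below it ends at 80 mm), on the turning axis. A white rib and a white line on top show its turn
- flask_2_cap (a joint): turn of that cap on its flask, rad: 0 = screwed fully shut (hard stop, white line points to the label side over the black mark on the shoulder), grows to 3.4 as the cap is turned anticlockwise (opened), seen from above with the flask upright; does not rise; held by light friction (0.015 N m)
- flask_3: frosted flat culture flask, loose, 0.15 kg, may be absent: body 32 mm thick (its x), 54 wide (y), 72 high, then neck and orange cap, 112 mm in all. Origin at the centre of its underside, z to the cap. Starts upright in a bay with 2 mm play, broad faces to and from the robot; pushed high on the robot-side face it meets the step, is past its balance at about 0.5 rad lean and falls flat
- flask_3_mid (a point): centre of flask_3's box body, 36 mm above its origin
- cap_3 (a point): centre of flask_3's ribbed orange cap (28 mm across, 26 mm tall, from 86 to 112 mm above the flask's origin; the body below it ends at 80 mm), on the turning axis. A white rib and a white line on top show its turn
- flask_3_cap (a joint): turn of that cap on its flask, rad: 0 = screwed fully shut (hard stop, white line points to the label side over the black mark on the shoulder), grows to 3.4 as the cap is turned anticlockwise (opened), seen from above with the flask upright; does not rise; held by light friction (0.015 N m)
- petri_1: clear petri dish, loose, 59 mm across, 14 mm high, about 30 g, may be absent; origin at the centre of its underside, z up; starts on the warm surface, where it is in the way of the flasks
- petri_2: clear petri dish, loose, 59 mm across, 14 mm high, about 30 g, may be absent; origin at the centre of its underside, z up; starts on the warm surface, where it is in the way of the flasks
- stain_bottle: amber dropper bottle, 36 mm across, 105 mm high, loose bystander, leave it alone; origin at the centre of its underside
- micrometer_case: flat dark red case 40 x 90 x 12 mm, loose bystander, leave it alone; origin at the centre of its underside
Things that resemble listed ones, but are neither listed nor needed, are in the scene too. Leave any pink or yellow look-alike of the flask_3 alone. There is more than one size of the petri_1; the job needs the smaller.

How it is judged:
On the way, in this order (a step that is already met when the one before it is completed fails the run):
1. every flask lies flat on the warm surface with its cap shut, while the switch is still off (angle between the x axis of each of flask_1, flask_2, flask_3 and the z axis of plate, either way round below 0.1 rad and z of flask_1_mid in the frame of plate between 0.028 and 0.04 m and x of flask_1_mid in the frame of plate between -0.035 and 0.03 m and y of flask_1_mid in the frame of plate between -0.115 and 0.115 m and angle between the z axis of each of flask_1, flask_2, flask_3 and the x axis of plate, either way round below 0.35 rad and x of each of cap_1, cap_2, cap_3 in the frame of plate above 0 m and value of joint each of flask_1_cap, flask_2_cap, flask_3_cap below 0.15 rad and z of flask_2_mid in the frame of plate between 0.028 and 0.04 m and x of flask_2_mid in the frame of plate between -0.035 and 0.03 m and y of flask_2_mid in the frame of plate between -0.115 and 0.115 m and z of flask_3_mid in the frame of plate between 0.028 and 0.04 m and x of flask_3_mid in the frame of plate between -0.035 and 0.03 m and y of flask_3_mid in the frame of plate between -0.115 and 0.115 m and value of joint switch below 0.4 rad), for 0.2 s.
2. the switch is thrown to on (value of joint switch above 0.85 rad), for 0.2 s.
At the end, for the whole second after the job is handed in: each flask present: at rest on a broad face on the warm surface (flat to 0.1 rad, cap away from the robot to 0.35 rad, middle of body at plate x -35 to 30 mm, y within 115 mm), cap shut to 0.15 rad; each dish flat on the mat, within 70 mm (x) and 55 mm (y) of its centre; switch beyond 0.85 rad (angle between the x axis of each of flask_1, flask_2, flask_3 and the z axis of plate, either way round below 0.1 rad and z of flask_1_mid in the frame of plate between 0.028 and 0.04 m and x of flask_1_mid in the frame of plate between -0.035 and 0.03 m and y of flask_1_mid in the frame of plate between -0.115 and 0.115 m and angle between the z axis of each of flask_1, flask_2, flask_3 and the x axis of plate, either way round below 0.35 rad and x of each of cap_1, cap_2, cap_3 in the frame of plate above 0 m and value of joint each of flask_1_cap, flask_2_cap, flask_3_cap below 0.15 rad and z of flask_2_mid in the frame of plate between 0.028 and 0.04 m and x of flask_2_mid in the frame of plate between -0.035 and 0.03 m and y of flask_2_mid in the frame of plate between -0.115 and 0.115 m and z of flask_3_mid in the frame of plate between 0.028 and 0.04 m and x of flask_3_mid in the frame of plate between -0.035 and 0.03 m and y of flask_3_mid in the frame of plate between -0.115 and 0.115 m and x of petri_1 in the frame of mat between -0.07 and 0.07 m and y of petri_1 in the frame of mat between -0.055 and 0.055 m and z of each of petri_1, petri_2 in the frame of mat below 0.008 m and angle between each of petri_1, petri_2's own z axis and vertical below 0.1 rad and x of petri_2 in the frame of mat between -0.07 and 0.07 m and y of petri_2 in the frame of mat between -0.055 and 0.055 m and value of joint switch above 0.85 rad and linear speed of each of flask_1, flask_2, flask_3, petri_1, petri_2 below 0.02 m/s); the robot touches nothing.
It fails at once if flask_1 leans over by more than 0.5 rad with its cap still more than 0.25 rad open (angle between flask_1's own z axis and vertical above 0.5 rad and value of joint flask_1_cap above 0.25 rad).
It fails at once if flask_2 leans over by more than 0.5 rad with its cap still more than 0.25 rad open (angle between flask_2's own z axis and vertical above 0.5 rad and value of joint flask_2_cap above 0.25 rad).
It fails at once if flask_3 leans over by more than 0.5 rad with its cap still more than 0.25 rad open (angle between flask_3's own z axis and vertical above 0.5 rad and value of joint flask_3_cap above 0.25 rad).
It fails at once if a bystander (amber bottle or red case) is moved by more than 30 mm (distance of any of stain_bottle, micrometer_case from where it was at the start of the episode above 0.03 m).
Of flask_1, flask_2, flask_3 only 2 to 3 are there at a start; the rules pass over those that are not, and their reading is None.
Of petri_1, petri_2 only 1 to 2 are there at a start; the rules pass over those that are not, and their reading is None.
At some moment in a run one of petri_1, petri_2 may be knocked a few centimetres aside while the robot is not near it.
Once in a run the grip may slacken for a moment while it holds something.
It also fails if it takes over 210 s, if anything falls off the work surface, if the arm or the gripper's body presses on something with over 40 N, if the wrist force passes 120 N, or if a joint passes its speed limit or range.

ROBOT

A 6-joint arm with a two-finger parallel gripper is mounted at the origin on a cart in front of the work surface, level with it; the furniture and walls round the work are solid. World frame = base frame: x ahead of the robot, y to its left, z up, the work surface at z = 0. Lengths are in m, angles in rad, forces in N, time in s.
With the tool pointing down it reaches from about 0.425 to 0.95 m from the base axis. Payload 14.7 kg.
Tool frame: the origin (TCP) lies midway between the tips of the shut fingers; the grasp point (between the pads) lies 19 mm behind it; z points along the fingers, y is the line along which they close (so a half turn about z gives the same grasp; the last joint's range is limited). The gripper opens to 85 mm and grips with 20 to 120 N. Pads are 22 mm wide; open, the fingers measure 114 mm over their backs; the gripper's body (76 mm by 85 mm) begins 54 mm behind the grasp point. The pads swing forward as they close: fully open they stand 13 mm farther back than shut.
Start: joints at [-1.246, 0.48, 1.596, -0, 1.065, -0.047], TCP at [0.236, -0.606, 0.231] pointing down, gripper open.
Joint ranges: [-2.75, 2.75], [-0.82, 2.05], [0.23, 2.67], [-1.56, 4.7], [0.09, 2.69], [-2.92, 2.92]. Speed limits (rad/s): [1.89, 1.89, 2.39, 3.01, 3.01, 3.01].

INTERFACE

Orientations are given as a unit quaternion [x, y, z, w].
In Python, from plant import bot gives the robot as it stands.
- The arm moves only by the shell command python3 -m crank 'ROWS' [FORCE]. ROWS is JSON, a list of rows, each a list of 7 numbers: the opening, from -1 (shut) to 1 (fully open), so that 0 is half open, then the shift along the tool's x, y, z scaled (see below), then the turn, a rotation vector about the tool's x, y, z scaled (see below). A call has 1 to 12 rows; each row shifts and turns the commanded pose from where the row before left it, along the tool's axes as they then stand; what a row does not reach is not made up. The controller multiplies each number of a shift by 40 mm and each number of a turn by 45 degrees. A row lasts 1/8 s, in which the tool goes at most 62.5 mm and 10.7 degrees, less where a joint would pass 70% of its speed; a pose out of reach is approached as far as the arm can. A call with a number of a shift or a turn outside -1 to 1 is refused whole. A call with a gripper value outside its range is refused whole. The fingers move at their own pace and stop on an object; FORCE is the grip in N (left out, the last holds). Time passes only in rows, so rows that do not move let the fingers close. It gives the time, the measured TCP pose, the force, the opening and the grip force at its end, in the units of the state.
- bot.observe(): the state, without advancing time (a new reading comes with each control period).
- bot.grab_frame(name): name is "scene" or "top" or "wrist"; returns a dict with "frame" (420x560x3 uint8, red, green, blue), "range_z" (420x560 float32, m along the optical axis (not along the pixel's ray), 0 where there is no reading), "intrinsics" (3x3 intrinsics, pixels), "R" (3x3) and "t" (3): a world point X has camera coordinates R X + t; the wrist camera has in their place "hand_eye" (4x4, takes a point from camera to tool coordinates, whose origin is the TCP and whose axes are the flange's). Camera axes: x right, y down, z forward; pixel columns grow to the right and rows downward; lengths in m; the calibration is good to about 2 mm. A picture is of the moment at which its call begins: read the wrist's pose just before it.
- bot.hand_in(): hands the job in; it is judged then, once.
The state is a dict: "clock": time; "q": joint angles; "qd": joint speeds; "effort": joint torques, N m; "tool_pos": TCP position; "eef_rot": TCP orientation; "force": force on the tool from outside, world axes, zero at the start; "ft_torque": the same for the moment, N m; "grip_width": opening from 0.0 (shut) to 1.0 (fully open); "finger_force": force on a finger pad.
Only numpy, scipy, OpenCV 4.12 (cv2) and the standard library are available. Lean on these libraries where they do the work, as an engineer would, in place of code of your own. Each camera call takes 0.05 s, during which the arm holds its last target. There are 200 camera calls.

## Working session

There is one attempt and no reset: what is moved stays moved. The work goes in short steps, Python scripts to look and compute and a shell command to move; the robot and the scene stay as the last step left them, time stands still between calls to the robot, and variables do not carry over. Pictures are saved under pics/ and viewed, at most 14 in all, crops included, and the job is handed in when it is done.

```bash
ls; mkdir -p pics
cat > h.py <<'E'
import numpy as np, cv2
from plant import bot
from scipy.spatial.transform import Rotation as Rn
def snap(name,fn=None):
    s=bot.observe(); f=bot.grab_frame(name)
    if name=="wrist":
        T=np.eye(4);T[:3,:3]=Rn.from_quat(s["eef_rot"]).as_matrix();T[:3,3]=s["tool_pos"]
        f["W"]=T@np.array(f["hand_eye"])
    else:
        C=np.eye(4);C[:3,:3]=f["R"];C[:3,3]=np.ravel(f["t"]);f["W"]=np.linalg.inv(C)
    if fn: cv2.imwrite("pics/"+fn+".png",cv2.cvtColor(f["frame"],cv2.COLOR_RGB2BGR)); np.savez("pics/"+fn+".npz",**f)
    return f
def load(fn): return dict(np.load("pics/"+fn+".npz"))
def pt(f,u,v,z=None):
    K=f["intrinsics"];r=np.linalg.inv(K)@[u,v,1.];W=f["W"]
    if z is None:
        p=f["range_z"][int(v)-1:int(v)+2,int(u)-1:int(u)+2];d=np.median(p[p>0]) if (p>0).any() else np.nan
    else: d=(z-W[2,3])/(W[:3,:3]@r)[2]
    return W[:3,:3]@(r*d)+W[:3,3]
def pix(f,X):
    c=np.linalg.inv(f["W"])@np.r_[X,1];p=f["intrinsics"]@c[:3];return p[:2]/p[2]
E
python3 - <<'E'
from h import *
snap("scene","s0");snap("top","t0");print(bot.observe())
E
```

```text
pics
{'clock': 0.1, 'q': array([-1.24561232e+00,  4.80781214e-01,  1.59679475e+00, -1.01012448e-05,
        1.06507901e+00, -4.65786020e-02]), 'qd': array([ 2.30299885e-04, -3.26121823e-03, -2.14161803e-03,  2.17370995e-05,
        1.91174996e-06, -2.10572157e-03]), 'effort': array([ 3.77494807e-04, -9.52258015e+01, -4.31037676e+01,  9.82298957e-06,
        5.52232828e-03, -5.22600953e-05]), 'tool_pos': array([ 0.23603434, -0.60525107,  0.23073472]), 'eef_rot': array([ 9.82773164e-01,  1.84815111e-01, -7.81273075e-05, -5.25401519e-04]), 'force': array([ 0.05199063, -1.14724282, -0.93109019]), 'ft_torque': array([0.00420403, 0.02430402, 0.02987279]), 'finger_force': 0.0, 'grip_width': 1.0003925488803638}
```

View pics/s0.png

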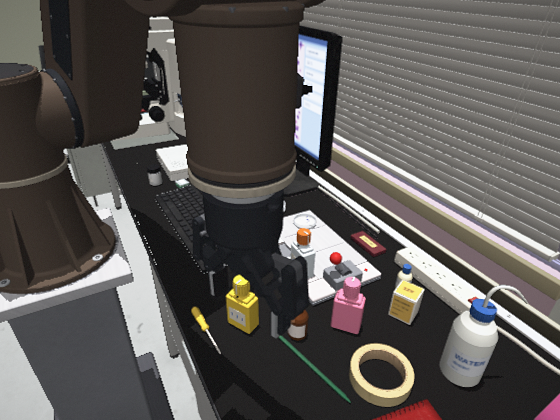

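View pics/t0.png

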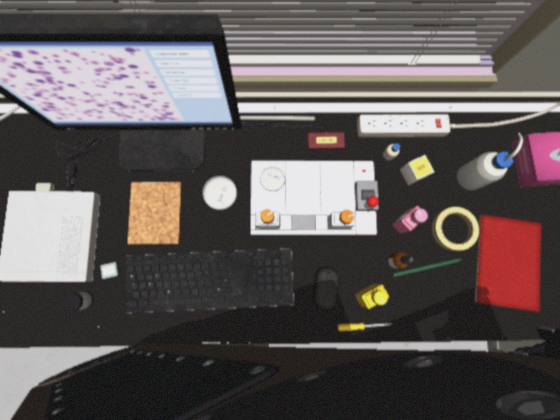

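The top view shows the plate at x250–378, y160–235. Two flasks stand in its left and right bays (caps 267,216 and 347,216), and the middle bay is empty.
Things that could be mistaken for each other:
- **Dishes:** one at (272,180) on the plate and one at (219,193) on the table. The one on the plate should be the smaller, and I'll check its size.
- **Flasks:** pink (412,219) and yellow (374,297) are look-alikes, so I'll leave them.

The mat is at (155,213) and the switch is at (373,200).

Run:
```python
from h import *
f=load("t0")
im=cv2.cvtColor(f["frame"],cv2.COLOR_RGB2BGR)[150:245,190:390]
cv2.imwrite("pics/c0.png",cv2.resize(im,(800,380),interpolation=cv2.INTER_CUBIC))
for n,u,v in [("plTL",251,161),("plTR",376,161),("plBL",251,234),("plBR",377,234),("petri",272,180),("big",219,193),("mat",155,213),("capL",267,216),("capR",347,216),("tip",373,202),("surf",310,185),("matTL",130,182),("matBR",181,244),("amber",400,260)]:
    print(n,pt(f,u,v).round(3))
print("cam",f["W"][:3,3],pt(f,272-12.5,180,.03)-pt(f,272+12.5,180,.03),pt(f,203,193,.014)-pt(f,236,193,.014))
```

```text
plTL [ 0.634 -0.141  0.003]
plTR [ 0.633 -0.453  0.002]
plBL [ 0.452 -0.141  0.001]
plBR [ 0.45  -0.445  0.002]
petri [ 0.578 -0.192  0.033]
big [ 0.55  -0.065  0.02 ]
mat [0.505 0.09  0.004]
capL [ 0.478 -0.18   0.123]
capR [ 0.476 -0.349  0.123]
tip [ 0.511 -0.414  0.096]
surf [ 0.568 -0.284  0.019]
matTL [0.582 0.155 0.001]
matBR [0.43  0.026 0.001]
amber [ 0.385 -0.477  0.06 ]
cam [ 0.35765252 -0.1842007   0.9270818 ] [0.00032931 0.05980942 0.        ] [4.89726979e-04 7.94581897e-02 2.22044605e-16]
```

View pics/c0.png

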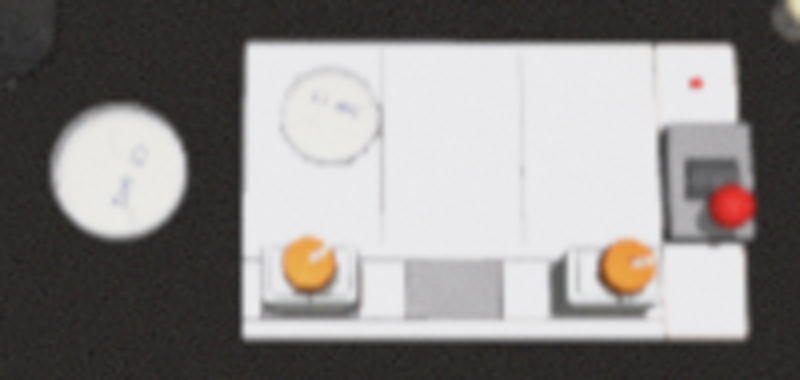

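The crop shows the dish on the plate at 59 mm, so it is petri_1. The other is 79 mm, a decoy. The cap lines point about −55° (left) and −79° (right) in world, while shut is −x, so the caps need roughly 125° and 101° clockwise. Dish first.

```bash
python3 -m crank '[[1,0,0,-0.3,0,0,0.237],[1,0,0,-0.3,0,0,0.237],[1,0.85,-1,0,0,0,0],[1,0.85,-1,0,0,0,0],[1,0.85,-1,0,0,0,0],[1,0.85,-1,0,0,0,0],[1,0.85,-1,0,0,0,0],[1,0.85,-1,0,0,0,0],[1,0.85,-1,0,0,0,0],[1,0.85,-1,0,0,0,0],[1,0.85,-1,0,0,0,0],[1,0.85,-1,0,0,0,0]]' 20
python3 - <<'E'
from h import *
snap("wrist","w1");s=bot.observe();print(s["q"],Rn.from_quat(s["eef_rot"]).as_matrix().round(3))
E
```

```text
clock: 1.6
tool_pos: [0.5772, -0.2042, 0.2551]
eef_rot: [1.0, -0.0, -0.0, -0.0]
force: [-0.1, -0.4, 0.9]
grip_width: 1.0
finger_force: 0.0
[-0.38224433  0.40689261  1.6562214   0.00254515  1.07760388  1.18632514] [[ 1.     0.001  0.002]
 [ 0.001 -1.     0.002]
 [ 0.002 -0.002 -1.   ]]
```

View pics/w1.png

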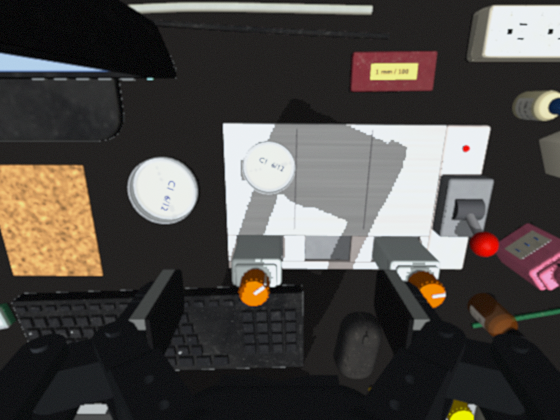

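The wrist view shows the dish at about (269,167), and the caps (255,290) and (430,290) with white lines pointing up-right and right.

Run:
```python
from h import *
f=load("w1")
for n,u,v,z in [("petri",269,163,.032),("petri?",267,167,None),("plTL",223,123,.018),("plTR",490,126,.018),("plBL",230,271,.018),("plBR",463,270,.018),("mat1",0,165,.003),("mat2",85,165,.003),("mat3",102,276,.003),("switch",483,246,None)]:
    print(n,pt(f,u,v,z).round(4), f["range_z"][v,u])
im=cv2.cvtColor(f["frame"],cv2.COLOR_RGB2BGR)
a=cv2.resize(im[225:315,220:300],(400,450),interpolation=cv2.INTER_CUBIC);b=cv2.resize(im[225:315,380:460],(400,450),interpolation=cv2.INTER_CUBIC)
cv2.imwrite("pics/c1.png",np.hstack([a,b]))
h=cv2.cvtColor(f["frame"],cv2.COLOR_RGB2HSV)
m=((h[...,0]>8)&(h[...,0]<20)&(h[...,1]>180)&(h[...,2]>150)).astype(np.uint8)
n,_,st,c=cv2.connectedComponentsWithStats(m)
for i in range(1,n):
    if st[i,4]>150:
        u,v=c[i]; print(st[i],c[i].round(1),pt(f,u,v).round(4))
```

```text
petri [ 0.5901 -0.1929  0.032 ] 0.36887696
petri? [ 0.5856 -0.1907  0.0321] 0.370575
plTL [ 0.6324 -0.1418  0.018 ] 0.38658416
plTR [ 0.6291 -0.4395  0.018 ] 0.38713616
plBL [ 0.4476 -0.1411  0.018 ] 0.44715557
plBR [ 0.449  -0.4404  0.018 ] 0.44590428
mat1 [0.5824 0.1314 0.003 ] 0.39920965
mat2 [0.5823 0.0292 0.003 ] 0.40183914
mat3 [0.4317 0.0337 0.003 ] 0.44858924
switch [ 0.518  -0.4081  0.0945] 0.33022714
[240 281  29  25 484] [253.  293.6] [ 0.4812 -0.1792  0.1225]
[420 282  25  26 356] [432.4 293.3] [ 0.4811 -0.3508  0.1218]
```

View pics/c1.png

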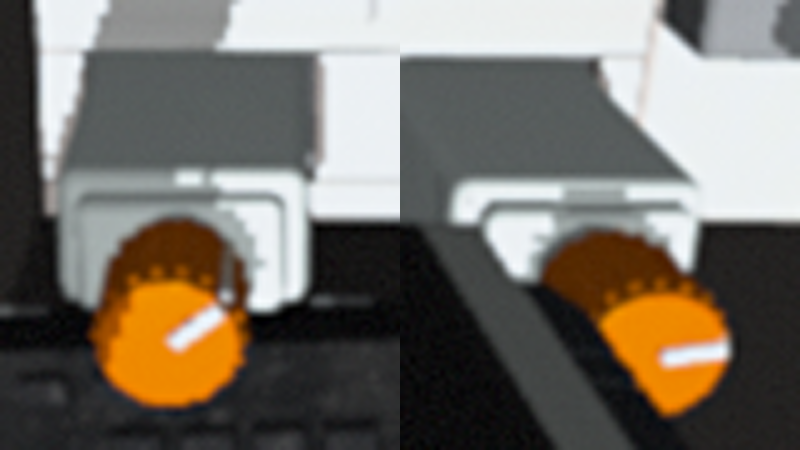

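Line directions are confirmed: about 124° left and 100° right to close. Now the dish at (0.583,−0.192).

```bash
python3 -m crank '[[1,0.15,-0.3,0.7,0,0,0],[1,0,0,0.7,0,0,0],[1,0,0,0.7,0,0,0],[1,0,0,0.7,0,0,0],[1,0,0,0.7,0,0,0],[1,0,0,0.7,0,0,0],[1,0,0,0.7,0,0,0],[1,0,0,0.7,0,0,0],[1,0,0,0.35,0,0,0],[1,0,0,0,0,0,0]]' 20
python3 -m crank '[[-1,0,0,0,0,0,0],[-1,0,0,0,0,0,0],[-1,0,0,0,0,0,0],[-1,0,0,0,0,0,0],[-1,0,0,0,0,0,0],[-1,0,0,0,0,0,0],[-1,0,0,0,0,0,0],[-1,0,0,0,0,0,0]]' 25
```

```text
clock: 2.9
tool_pos: [0.5817, -0.1935, 0.0165]
eef_rot: [1.0, -0.0, -0.001, -0.0]
force: [-0.1, 0.1, 0.5]
grip_width: 0.998
finger_force: 0.0
clock: 3.9
tool_pos: [0.583, -0.194, 0.0186]
eef_rot: [1.0, -0.0, 0.001, 0.0]
force: [-1.4, 0.5, 7.0]
grip_width: 0.627
finger_force: 25.1
```

```bash
python3 -m crank '[[-1,0,0,-0.4,0,0,0],[-1,0,0,-0.8,0,0,0],[-1,0,0,-1,0,0,0],[-1,0,0,-1,0,0,0],[-1,0,0,-1,0,0,0],[-1,0,0,0,0,0,0]]'
python3 - <<'E'
from h import *
f=snap("wrist","w2")
cv2.imwrite("pics/w2c.png",cv2.cvtColor(f["frame"],cv2.COLOR_RGB2BGR)[100:,80:480])
E
```

```text
clock: 4.65
tool_pos: [0.5843, -0.1944, 0.19]
eef_rot: [1.0, -0.0, 0.003, 0.001]
force: [0.4, -0.1, -0.1]
grip_width: 0.623
finger_force: 26.8
```

View pics/w2c.png

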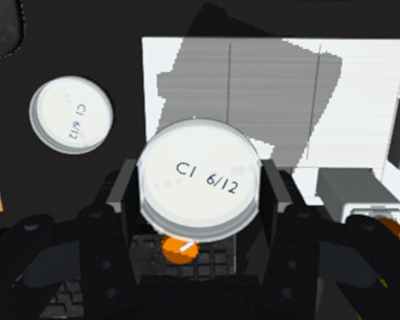

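The crop shows the dish held level and centred between the pads. Carrying it to the mat.

```bash
python3 -m crank '[[-1,-0.25,-0.89,0,0,0,0],[-1,-0.25,-0.89,0,0,0,0],[-1,-0.25,-0.89,0,0,0,0],[-1,-0.25,-0.89,0,0,0,0],[-1,-0.25,-0.89,0,0,0,0],[-1,-0.25,-0.89,0,0,0,0],[-1,-0.25,-0.89,0,0,0,0],[-1,-0.25,-0.89,0,0,0,0],[-1,0,0,0.5,0,0,0],[-1,0,0,0.5,0,0,0],[-1,0,0,0,0,0,0]]'
```

```text
clock: 6.08
tool_pos: [0.5009, 0.091, 0.1439]
eef_rot: [1.0, -0.0, -0.002, 0.0]
force: [-0.2, 0.1, 0.0]
grip_width: 0.622
finger_force: 26.8
```

```bash
python3 -m crank '[[-1,0,0,0.9,0,0,0],[-1,0,0,0.9,0,0,0],[-1,0,0,0.9,0,0,0],[-1,0,0,0.5,0,0,0],[-1,0,0,0.2,0,0,0],[-1,0,0,0.07,0,0,0],[-1,0,0,0,0,0,0]]'
```

```text
clock: 6.95
tool_pos: [0.5029, 0.0911, 0.0072]
eef_rot: [1.0, -0.0, 0.0, -0.0]
force: [-0.3, -0.2, -0.5]
grip_width: 0.624
finger_force: 26.8
```

```bash
python3 -m crank '[[-1,0,0,0.08,0,0,0],[-1,0,0,0,0,0,0],[0.5,0,0,0,0,0,0],[1,0,0,0,0,0,0],[1,0,0,0,0,0,0],[1,0,0,0,0,0,0],[1,0,0,0,0,0,0],[1,0,0,-0.5,0,0,0],[1,0,0,-1,0,0,0],[1,0,0,-1,0,0,0],[1,0,0,-1,0,0,0],[1,0,0,-1,0,0,0]]'
python3 - <<'E'
from h import *
f=snap("top","t2");print(pt(f,155,213),bot.observe()["q"])
im=cv2.cvtColor(f["frame"],cv2.COLOR_RGB2BGR)[150:255,110:390]
cv2.imwrite("pics/t2c.png",cv2.resize(im,(784,294),interpolation=cv2.INTER_CUBIC))
E
```

```text
clock: 8.45
tool_pos: [0.5022, 0.0911, 0.1847]
eef_rot: [1.0, -0.0, -0.0, -0.0]
force: [1.5, 0.7, -0.7]
grip_width: 1.001
finger_force: 0.0
[0.5023378  0.08604085 0.01815669] [ 1.20038109e-01  3.39112064e-01  1.95750550e+00 -1.04877809e-05
  8.39209220e-01  1.69125094e+00]
```

View pics/t2c.png

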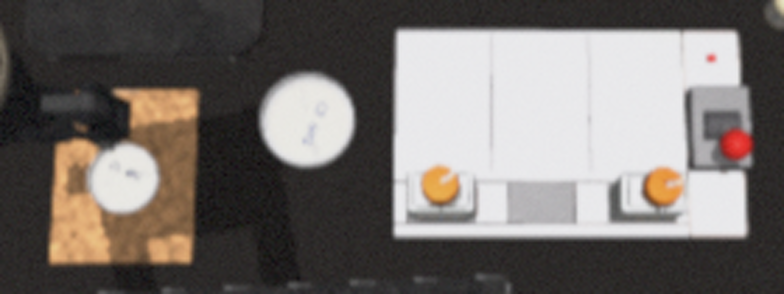

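The dish rests on the mat, at (122,178) in the crop. Next the left cap: move over it and pre-turn 90° anticlockwise.

```bash
python3 -m crank '[[0.3,-0.07,0.85,0,0,0,0],[0.3,-0.07,0.85,0,0,0,0],[0.3,-0.07,0.85,0,0,0,0],[0.3,-0.07,0.85,0,0,0,0],[0.3,-0.07,0.85,0,0,0,0],[0.3,-0.07,0.85,0,0,0,0],[0.3,-0.07,0.85,0,0,0,0],[0.3,-0.07,0.85,0,0,0,0],[0.3,0,0,0,0,0,-0.235],[0.3,0,0,0,0,0,-0.235],[0.3,0,0,0,0,0,-0.235]]'
python3 -m crank '[[0.3,0,0,0,0,0,-0.235],[0.3,0,0,0,0,0,-0.235],[0.3,0,0,0,0,0,-0.235],[0.3,0,0,0,0,0,-0.235],[0.3,0,0,0,0,0,-0.235],[0.3,0,0,0,0,0,-0.12],[0.3,0,0,0,0,0,0]]'
python3 - <<'E'
from h import *
f=snap("wrist","w3")
print(bot.observe()["q"],pix(f,[.4815,-.180,.1223]))
h=cv2.cvtColor(f["frame"],cv2.COLOR_RGB2HSV)
m=((h[...,0]>8)&(h[...,0]<20)&(h[...,1]>180)&(h[...,2]>150)).astype(np.uint8)
n,_,st,c=cv2.connectedComponentsWithStats(m)
for i in range(1,n):
    if st[i,4]>150:
        u,v=c[i]; print(st[i],c[i].round(1),pt(f,u,v).round(4))
cv2.imwrite("pics/w3.png",cv2.cvtColor(f["frame"],cv2.COLOR_RGB2BGR))
E
```

```text
clock: 9.88
tool_pos: [0.4797, -0.181, 0.183]
eef_rot: [0.961, 0.276, -0.0, -0.0]
force: [-0.1, 0.0, -0.6]
grip_width: 0.649
finger_force: 0.0
clock: 10.75
tool_pos: [0.4798, -0.1808, 0.1831]
eef_rot: [0.707, 0.707, -0.0, -0.0]
force: [0.3, -0.4, 0.1]
grip_width: 0.653
finger_force: 0.0
[-4.19532434e-01  3.50231657e-01  1.95868510e+00  1.68833448e-05
  8.32845096e-01 -4.16810153e-01] [279.75058781 225.50230325]
[ 259  206   40   37 1016] [277.7 222.7] [ 0.4802 -0.1782  0.1219]
```

View pics/w3.png

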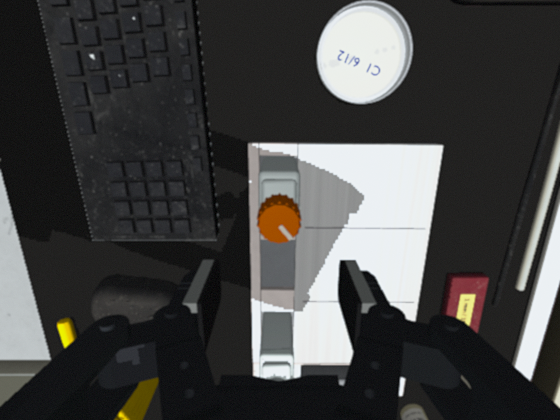

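The wrist view shows the cap centred between the fingers at (279,219), with its line pointing lower-right. Descending and gripping.

```bash
python3 -m crank '[[0.3,0.04,0,0.7,0,0,0],[0.3,0,0,0.7,0,0,0],[0.3,0,0,0.5,0,0,0],[0.3,0,0,0.25,0,0,0],[0.3,0,0,0,0,0,0],[-1,0,0,0,0,0,0],[-1,0,0,0,0,0,0],[-1,0,0,0,0,0,0],[-1,0,0,0,0,0,0],[-1,0,0,0,0,0,0]]' 25
```

```text
clock: 12.05
tool_pos: [0.4804, -0.1795, 0.0981]
eef_rot: [0.707, 0.707, 0.0, 0.001]
force: [-1.6, -0.9, 7.4]
grip_width: 0.318
finger_force: 25.2
```

```bash
python3 -m crank '[[-1,0,0,0,0,0,0.235],[-1,0,0,0,0,0,0.235],[-1,0,0,0,0,0,0.235],[-1,0,0,0,0,0,0.235],[-1,0,0,0,0,0,0.235],[-1,0,0,0,0,0,0.235],[-1,0,0,0,0,0,0.235],[-1,0,0,0,0,0,0.235],[-1,0,0,0,0,0,0.235],[-1,0,0,0,0,0,0.235],[-1,0,0,0,0,0,0.235],[-1,0,0,0,0,0,0]]'
python3 -c "
from h import *
print(bot.observe()['ft_torque'])"
python3 -m crank '[[-1,0,0,0,0,0,0.1],[-1,0,0,0,0,0,0.1],[-1,0,0,0,0,0,0.1],[-1,0,0,0,0,0,0]]'
python3 -c "
from h import *
print(bot.observe()['ft_torque'])"
```

```text
clock: 13.55
tool_pos: [0.4802, -0.1796, 0.098]
eef_rot: [0.973, -0.229, 0.0, 0.0]
force: [-2.3, -1.8, 7.7]
grip_width: 0.321
finger_force: 25.2
[-0.50786123  0.59084028 -0.0506921 ]
clock: 14.05
tool_pos: [0.4802, -0.1796, 0.098]
eef_rot: [0.94, -0.341, 0.0, 0.0]
force: [-1.6, -1.1, 6.7]
grip_width: 0.318
finger_force: 25.2
[-0.32162088  0.46195044 -0.05997488]
```

```bash
for i in 1 2; do python3 -m crank '[[-1,0,0,0,0,0,0.07],[-1,0,0,0,0,0,0.03],[-1,0,0,0,0,0,0]]' | grep -E "eef|grip"
python3 -c "
from h import *
print(bot.observe()['ft_torque'])"; done
```

```text
eef_rot: [0.926, -0.378, 0.0, 0.0]
grip_width: 0.318
[-0.02112127  0.58598255  0.06486661]
eef_rot: [0.91, -0.414, 0.001, 0.0]
grip_width: 0.319
[-0.58251978  0.62780547  0.16092393]
```

The torque is rising, so the stop is reached. Releasing to check.

```bash
python3 -m crank '[[0.3,0,0,0,0,0,0],[0.3,0,0,0,0,0,0],[0.3,0,0,0,0,0,0],[0.3,0,0,0,0,0,0],[0.3,0,0,-0.6,0,0,0],[0.3,0,0,-0.9,0,0,0],[0.3,0,0,-0.9,0,0,0],[0.3,0,0,0,0,0,0]]'
python3 - <<'E'
from h import *
f=snap("top","t3");g=snap("wrist","w4");print(bot.observe()["q"])
im=cv2.cvtColor(f["frame"],cv2.COLOR_RGB2BGR)[200:235,245:290]
gm=cv2.cvtColor(g["frame"],cv2.COLOR_RGB2BGR)
u,v=pix(g,[.4805,-.18,.11]).astype(int);print(u,v)
gm=gm[max(v-60,0):v+60,u-60:u+60]
cv2.imwrite("pics/c4.png",np.hstack([cv2.resize(im,(400,400),interpolation=cv2.INTER_CUBIC),cv2.resize(gm,(400,400),interpolation=cv2.INTER_CUBIC)]))
E
```

```text
clock: 15.8
tool_pos: [0.4814, -0.1799, 0.1957]
eef_rot: [0.91, -0.414, 0.002, -0.0]
force: [-0.2, 0.1, -0.0]
grip_width: 0.651
finger_force: 0.0
[-4.16671446e-01  3.35817721e-01  1.95014278e+00  2.22323623e-05
  8.55232474e-01  2.00676604e+00]
280 214
```

View pics/c4.png

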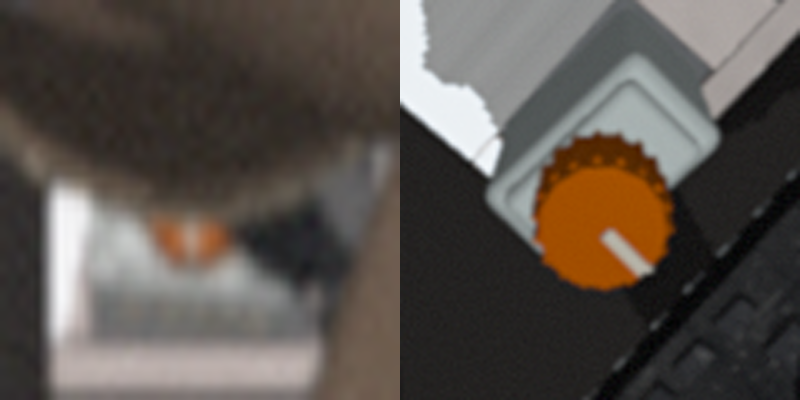

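In the crop the line points at the robot, square to the broad face, so the left cap is shut. Now the right cap.

```bash
python3 -m crank '[[0.3,0,0,0,0,0,-0.218],[0.3,0,0,0,0,0,-0.218],[0.3,0,0,0,0,0,-0.218],[0.3,0,0,0,0,0,-0.218],[0.3,0,0,0,0,0,-0.218],[0.3,0,0.85,0,0,0,0],[0.3,0,0.85,0,0,0,0],[0.3,0,0.85,0,0,0,0],[0.3,0,0.85,0,0,0,0],[0.3,0,0.85,0,0,0,0]]'
python3 -m crank '[[0.3,0,0,0,0,0,-0.222],[0.3,0,0,0,0,0,-0.222],[0.3,0,0,0,0,0,-0.222],[0.3,0,0,0,0,0,-0.222],[0.3,0,0,0,0,0,-0.222],[0.3,0,0,0,0,0,-0.222],[0.3,0,0,0,0,0,-0.222],[0.3,0,0,0,0,0,0]]'
python3 - <<'E'
from h import *
f=snap("wrist","w5")
s=bot.observe();R=Rn.from_quat(s["eef_rot"]).as_matrix()
print(s["q"])
h=cv2.cvtColor(f["frame"],cv2.COLOR_RGB2HSV)
m=((h[...,0]>8)&(h[...,0]<20)&(h[...,1]>180)&(h[...,2]>100)).astype(np.uint8)
n,_,st,c=cv2.connectedComponentsWithStats(m)
for i in range(1,n):
    if st[i,4]>150:
        u,v=c[i];p=pt(f,u,v); print(st[i],c[i].round(1),p.round(4),"tool units",(R.T@(p-s["tool_pos"])/.04).round(3))
E
```

```text
clock: 17.15
tool_pos: [0.4798, -0.3499, 0.1916]
eef_rot: [1.0, 0.002, -0.001, -0.001]
force: [0.7, 0.0, -1.3]
grip_width: 0.649
finger_force: 0.0
clock: 18.15
tool_pos: [0.48, -0.3488, 0.1919]
eef_rot: [0.819, 0.574, -0.0, -0.001]
force: [-0.3, -0.5, 0.4]
grip_width: 0.65
finger_force: 0.0
[-6.79563095e-01  4.44545673e-01  1.76887936e+00 -1.18402859e-06
  9.30015431e-01 -3.28780240e-01]
[ 255  202   41   39 1110] [274.7 221. ] [ 0.4784 -0.3471  0.1222] tool units [ 0.028 -0.052  1.747]
[225 331  26  16 232] [236.8 338.5] [ 0.3903 -0.4743  0.0587] tool units [-3.717 -1.024  3.334]
```

```bash
python3 -m crank '[[0.3,0,-0.03,0.8,0,0,0],[0.3,0,0,0.8,0,0,0],[0.3,0,0,0.5,0,0,0],[0.3,0,0,0.25,0,0,0],[0.3,0,0,0,0,0,0],[-1,0,0,0,0,0,0],[-1,0,0,0,0,0,0],[-1,0,0,0,0,0,0],[-1,0,0,0,0,0,0],[-1,0,0,0,0,0,0]]' 25
python3 -m crank '[[-1,0,0,0,0,0,0.235],[-1,0,0,0,0,0,0.235],[-1,0,0,0,0,0,0.235],[-1,0,0,0,0,0,0.235],[-1,0,0,0,0,0,0.235],[-1,0,0,0,0,0,0.235],[-1,0,0,0,0,0,0.235],[-1,0,0,0,0,0,0.235],[-1,0,0,0,0,0,0.2],[-1,0,0,0,0,0,0]]'
for i in 1 2 3; do python3 -m crank '[[-1,0,0,0,0,0,0.07],[-1,0,0,0,0,0,0.03],[-1,0,0,0,0,0,0]]' | grep -E "eef|grip"
python3 -c "
from h import *
print(bot.observe()['ft_torque'])"; done
```

```text
clock: 19.45
tool_pos: [0.4797, -0.3492, 0.1001]
eef_rot: [0.819, 0.574, 0.0, 0.001]
force: [-1.7, 1.1, 7.7]
grip_width: 0.315
finger_force: 24.9
clock: 20.7
tool_pos: [0.4797, -0.3495, 0.1]
eef_rot: [0.979, -0.203, 0.001, 0.001]
force: [0.3, 0.8, -0.4]
grip_width: 0.316
finger_force: 25.3
eef_rot: [0.971, -0.241, 0.0, 0.0]
grip_width: 0.317
[-0.32524091  0.34310213  0.0054875 ]
eef_rot: [0.96, -0.279, 0.0, 0.0]
grip_width: 0.316
[-0.41061741  0.43719237 -0.04401154]
eef_rot: [0.949, -0.316, 0.0, 0.0]
grip_width: 0.317
[-0.61919233  0.62843871  0.41115349]
```

```bash
python3 -m crank '[[0.3,0,0,0,0,0,0],[0.3,0,0,0,0,0,0],[0.3,0,0,0,0,0,0],[0.3,0,0,0,0,0,0],[0.3,0,0,-0.6,0,0,0],[0.3,0,0,-0.9,0,0,0],[0.3,0,0,-0.9,0,0,0],[0.3,0,0,0,0,0,0]]'
python3 - <<'E'
from h import *
g=snap("wrist","w6")
gm=cv2.cvtColor(g["frame"],cv2.COLOR_RGB2BGR)
u,v=pix(g,[.480,-.349,.11]).astype(int)
cv2.imwrite("pics/c6.png",cv2.resize(gm[v-60:v+60,u-60:u+60],(400,400),interpolation=cv2.INTER_CUBIC))
E
```

```text
clock: 22.82
tool_pos: [0.4807, -0.3499, 0.198]
eef_rot: [0.948, -0.317, 0.002, 0.001]
force: [1.0, 0.3, -0.8]
grip_width: 0.651
finger_force: 0.0
```

View pics/c6.png

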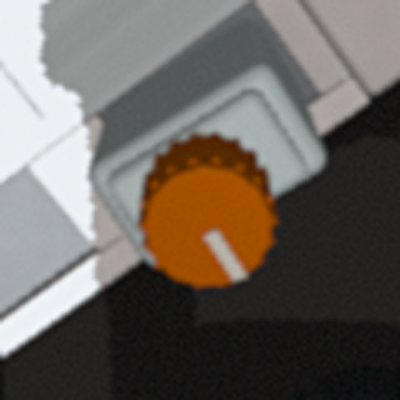

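The line again points to the robot-side face, so both caps are shut. Rotating to yaw 0, backing off, shutting the fingers and going low behind the right flask.

```bash
python3 -m crank '[[-1,0,0,0,0,0,-0.205],[-1,0,0,0,0,0,-0.205],[-1,0,0,0,0,0,-0.205],[-1,0,0,0,0,0,-0.205],[-1,-0.8,0,0,0,0,0],[-1,-0.8,0,0,0,0,0],[-1,0,0,0.7,0,0,0],[-1,0,0,0.8,0,0,0],[-1,0,0,0.8,0,0,0],[-1,0,0,0.7,0,0,0],[-1,0,0,0,0,0,0]]' 25
```

```text
clock: 24.25
tool_pos: [0.4138, -0.3473, 0.0729]
eef_rot: [1.0, -0.001, -0.002, -0.002]
force: [-1.0, -0.3, 0.4]
grip_width: -0.001
finger_force: 0.0
```

```bash
python3 -m crank '[[-1,0.4,0.05,0,0,0,0],[-1,0.2,0,0,0,0,0],[-1,0.16,0,0,0,0,0],[-1,0.16,0,0,0,0,0],[-1,0.16,0,0,0,0,0],[-1,0.16,0,0,0,0,0],[-1,0.16,0,0,0,0,0],[-1,0.16,0,0,0,0,0],[-1,0.16,0,0,0,0,0],[-1,0.16,0,0,0,0,0],[-1,0.16,0,0,0,0,0],[-1,0,0,0,0,0,0]]'
python3 - <<'E'
from h import *
f=snap("top");
def show(f):
    W=f["W"];K=f["intrinsics"]
    for n,(x,y) in {"L":(.53,-.18),"R":(.53,-.35)}.items():
        u,v=pix(f,[x,y,.05]);print(n,pt(f,u,v).round(3))
show(f);f=snap("wrist");show(f)
E
```

```text
clock: 25.75
tool_pos: [0.4975, -0.3509, 0.0753]
eef_rot: [1.0, -0.0, 0.0, 0.0]
force: [1.0, 0.4, -0.2]
grip_width: 0.002
finger_force: 0.0
L [ 0.378 -0.184  0.824]
R [ 0.393 -0.218  0.748]
L [ 0.516 -0.13   0.001]
R [ 0.53 -0.35  0.05]
```

Depth at the right flask reads 0.050 m, which is lying flat. Backing off and going behind the left flask.

```bash
python3 -m crank '[[-1,-0.7,0,0,0,0,0],[-1,-0.7,0,0,0,0,0],[-1,-0.6,0,0,0,0,0],[-1,0,-0.85,0,0,0,0],[-1,0,-0.85,0,0,0,0],[-1,0,-0.85,0,0,0,0],[-1,0,-0.85,0,0,0,0],[-1,0,-0.85,0,0,0,0],[-1,0,0,0,0,0,0]]' 25
```

```text
clock: 26.98
tool_pos: [0.4165, -0.179, 0.0754]
eef_rot: [1.0, 0.0, -0.0, -0.0]
force: [0.2, -0.4, 0.2]
grip_width: -0.0
finger_force: 0.0
```

```bash
python3 -m crank '[[-1,0.4,0,0,0,0,0],[-1,0.15,0,0,0,0,0],[-1,0.16,0,0,0,0,0],[-1,0.16,0,0,0,0,0],[-1,0.16,0,0,0,0,0],[-1,0.16,0,0,0,0,0],[-1,0.16,0,0,0,0,0],[-1,0.16,0,0,0,0,0],[-1,0.16,0,0,0,0,0],[-1,0.16,0,0,0,0,0],[-1,0.16,0,0,0,0,0],[-1,0,0,0,0,0,0]]'
python3 -m crank '[[-1,-0.7,0,-0.5,0,0,0],[-1,-0.7,0,-1,0,0,0],[-1,0,0,-1,0,0,0],[-1,0,0.6,-1,0,0,0],[-1,0,0.6,0,0,0,0],[-1,0,0.6,0,0,0,0],[-1,0,0,0,0,0,0]]'
python3 - <<'E'
from h import *
f=snap("wrist","w7")
print(bot.observe()["q"])
cv2.imwrite("pics/w7.png",cv2.cvtColor(f["frame"],cv2.COLOR_RGB2BGR))
E
```

```text
clock: 28.48
tool_pos: [0.4973, -0.1809, 0.0753]
eef_rot: [1.0, -0.0, 0.0, 0.0]
force: [0.2, 0.7, 1.4]
grip_width: 0.002
finger_force: 0.0
clock: 29.35
tool_pos: [0.4405, -0.254, 0.2153]
eef_rot: [1.0, -0.001, 0.0, 0.0]
force: [0.9, 1.1, 0.2]
grip_width: 0.001
finger_force: 0.0
[-5.81330267e-01  3.02130539e-01  1.93532098e+00  1.34861965e-04
  9.04693659e-01  9.91984050e-01]
```

View pics/w7.png

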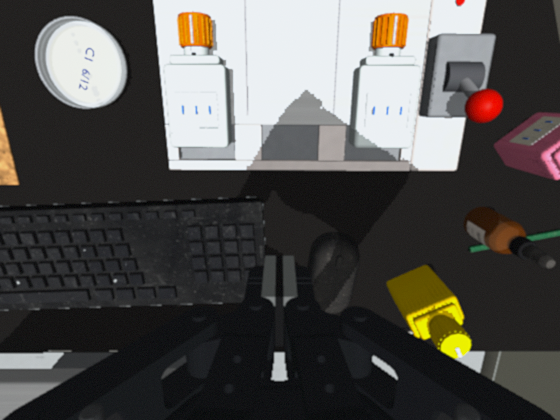

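Both flasks lie flat at (200,105) and (388,105), caps pointing away. I'll check positions, the caps' white ribs and the lever tip.

Run:
```python
from h import *
f=load("w7")
for n,u,v in [("Lbot",200,144),("Ltop",197,66),("Rbot",386,144),("Rtop",391,66),("Lcap",197,28),("Rcap",391,28),("tip",486,104),("tip2",486,98),("box",440,105)]:print(n,pt(f,u,v).round(4))
im=cv2.cvtColor(f["frame"],cv2.COLOR_RGB2BGR)
cv2.imwrite("pics/c7.png",np.hstack([cv2.resize(im[5:95,x:x+80],(400,450),interpolation=cv2.INTER_CUBIC) for x in (157,350)]))
```

```text
Lbot [ 0.4821 -0.1812  0.0499]
Ltop [ 0.5483 -0.1836  0.0496]
Rbot [ 0.4816 -0.3523  0.0501]
Rtop [ 0.548  -0.3506  0.0486]
Lcap [ 0.5779 -0.1855  0.0477]
Rcap [ 0.5775 -0.3479  0.0478]
tip [ 0.5172 -0.4103  0.0959]
tip2 [ 0.5216 -0.4104  0.0943]
box [ 0.5157 -0.4004  0.0426]
```

View pics/c7.png

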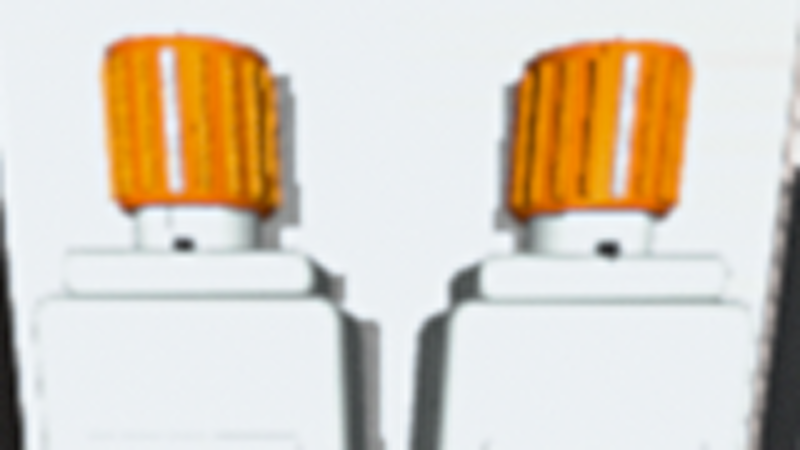

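Run:
```python
from h import *
f=load("w7")
# crop px -> image px
for n,x0,body,rib in [("L",157,[(35,310),(337,310)],[(168,55),(178,185)]),("R",350,[(453-400,310),(748-400,310)],[(632-400,60),(620-400,190)])]:
    e=[pt(f,x0+a/5,5+b/5,.05) for a,b in body]; y0=(e[0][1]+e[1][1])/2
    bb=[pt(f,u,144,.05)[1] for u in ((175,228) if n=="L" else (356,416))]
    print(n,"width",e[0][1]-e[1][1],"y0",y0,"bottom",bb)
    for a,b in rib:
        p=pt(f,x0+a/5,5+b/5,.048);print(" rib",p.round(4),"angle",(p[1]-y0)/.014)
```

```text
L width 0.05184890539536585 y0 -0.18126874892676414 bottom [np.float64(-0.1582684385019864), np.float64(-0.20700841064196782)]
 rib [ 0.5867 -0.181   0.048 ] angle 0.019028439142401314
 rib [ 0.5672 -0.181   0.048 ] angle 0.01640855947415698
R width 0.05067343677839792 y0 -0.34947797610126585 bottom [np.float64(-0.32475031865921344), np.float64(-0.3799565844020787)]
 rib [ 0.5856 -0.3514  0.048 ] angle -0.13952882069145514
 rib [ 0.5661 -0.3515  0.048 ] angle -0.14402003015065445
```

The left cap is shut. The right rib reads about 0.14 rad open, which is borderline, so I'll take a close look from straight above.

```bash
python3 -m crank '[[1,0.9,0.48,0,0,0,0],[1,0.9,0.48,0,0,0,0],[1,0.9,0.48,0,0,0,0],[1,0.9,0.48,0,0,0,0],[1,0.9,0.48,0,0,0,0],[1,0,0,0.5,0,0,0],[1,0,0,0.3,0,0,0],[1,0,0,0,0,0,0],[1,0,0,0,0,0,0]]'
python3 - <<'E'
from h import *
f=snap("wrist","w8")
u,v=pix(f,[.56,-.35,.045]).astype(int);print(u,v)
im=cv2.cvtColor(f["frame"],cv2.COLOR_RGB2BGR)
v=int(np.clip(v,80,340))
print(u-80,v-80)
cv2.imwrite("pics/c8.png",cv2.resize(im[v-80:v+80,u-80:u+80],(600,600),interpolation=cv2.INTER_CUBIC))
E
```

```text
clock: 30.52
tool_pos: [0.6203, -0.3488, 0.1839]
eef_rot: [1.0, -0.001, 0.0, 0.0]
force: [-0.0, -0.8, -0.5]
grip_width: 0.997
finger_force: 0.0
280 256
200 176
```

View pics/c8.png

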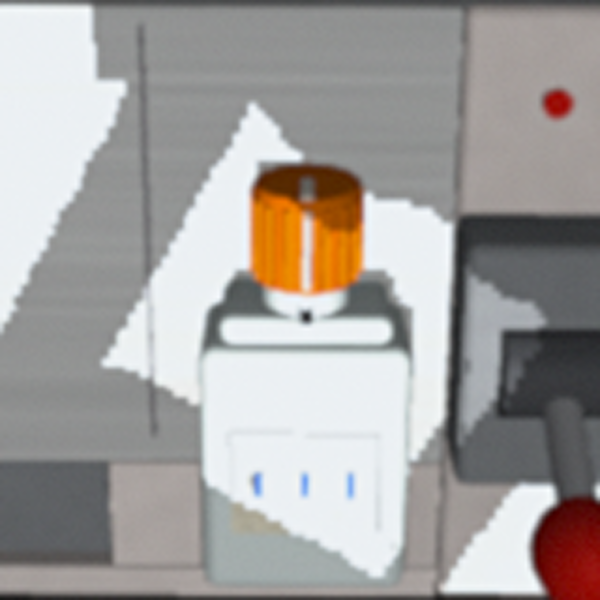

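From above, the rib, the mark and the cap centre line up (column 306–307), so the right cap is fully shut. Now the switch: fingers shut, go to the robot side of the lever and push it away.

```bash
python3 -m crank '[[-1,-0.97,0.4,0,0,0,0],[-1,-0.97,0.4,0,0,0,0],[-1,-0.97,0.4,0,0,0,0],[-1,-0.97,0.4,0,0,0,0],[-1,0,0,0.7,0,0,0],[-1,0,0,0.7,0,0,0],[-1,0,0,0.7,0,0,0],[-1,0,0,0.55,0,0,0],[-1,0,0,0,0,0,0]]'
```

```text
clock: 31.7
tool_pos: [0.4647, -0.4123, 0.0766]
eef_rot: [1.0, -0.001, -0.001, -0.001]
force: [-0.5, -0.8, 0.1]
grip_width: 0.003
finger_force: 0.0
```

```bash
python3 -m crank '[[-1,0.3,0,0,0,0,0],[-1,0.2,0,0,0,0,0],[-1,0.2,0,0,0,0,0],[-1,0.2,0,0,0,0,0],[-1,0.2,0,0,0,0,0],[-1,0.2,0,0,0,0,0],[-1,0.2,0,0,0,0,0],[-1,0.2,0,0,0,0,0],[-1,0.1,0,0,0,0,0],[-1,0.1,0,0,0,0,0],[-1,0,0,0,0,0,0]]'
```

```text
clock: 33.08
tool_pos: [0.5394, -0.4126, 0.0768]
eef_rot: [1.0, -0.0, -0.002, -0.001]
force: [-13.2, -1.6, 2.8]
grip_width: 0.001
finger_force: 6.9
```

```bash
python3 -m crank '[[-1,0.06,0,0,0,0,0],[-1,0,0,0,0,0,0],[-1,-0.6,0,0,0,0,0],[-1,-0.9,0,0,0,0,0],[-1,-0.5,0,-0.5,0,0,0],[-1,-0.2,0,-0.9,0,0,0],[-1,0,-0.3,-0.9,0,0,0],[-1,0,-0.8,-0.9,0,0,0],[-1,0,-0.8,0,0,0,0],[-1,0,0,0,0,0,0]]'
python3 - <<'E'
from h import *
f=snap("wrist","w9")
cv2.imwrite("pics/w9.png",cv2.cvtColor(f["frame"],cv2.COLOR_RGB2BGR))
h=cv2.cvtColor(f["frame"],cv2.COLOR_RGB2HSV)
m=(((h[...,0]<5)|(h[...,0]>175))&(h[...,1]>200)&(h[...,2]>110)).astype(np.uint8)
n,_,st,c=cv2.connectedComponentsWithStats(m)
for i in range(1,n):
    if st[i,4]>100: print(st[i],pt(f,*c[i]).round(4))
E
```

```text
clock: 34.33
tool_pos: [0.456, -0.3352, 0.206]
eef_rot: [1.0, 0.0, 0.0, 0.0]
force: [-0.7, -0.6, -0.2]
grip_width: -0.002
finger_force: 0.0
[373  42  35  37 983] [ 0.5629 -0.4125  0.0965]
```

View pics/w9.png

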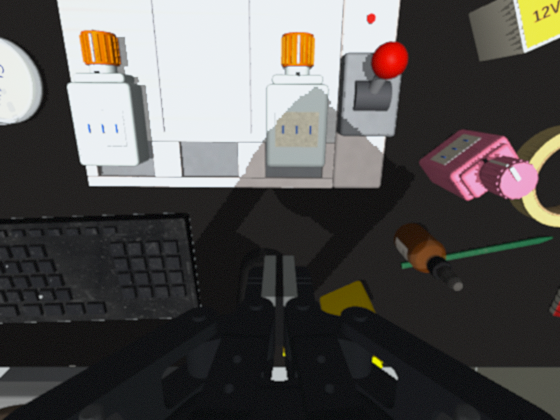

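The lever ball moved from x 0.518 to 0.563, mirrored about the pivot, so the switch is fully on. Both flasks are flat. Last, a numeric check of the dish on the mat, in case it was knocked.

Run:
```python
from h import *
f=snap("top");h=cv2.cvtColor(f["frame"],cv2.COLOR_RGB2HSV)
m=((h[...,1]<50)&(h[...,2]>150)).astype(np.uint8); m[:150]=0;m[260:]=0;m[:,:105]=0;m[:,260:]=0
n,_,st,c=cv2.connectedComponentsWithStats(m)
for i in range(1,n):
    if st[i,4]>80: print(st[i],c[i].round(1),pt(f,*c[i]).round(3),pt(f,c[i][0],c[i][1],.017).round(3))
k=((h[...,0]>8)&(h[...,0]<22)&(h[...,1]>90)&(h[...,2]>60)).astype(np.uint8);k[:,:105]=0;k[:,210:]=0
v,u=np.nonzero(k);print("cork",u.min(),u.max(),v.min(),v.max())
```

```text
[251 161   9  74 649] [254.9 196.8] [ 0.54  -0.151  0.019] [ 0.54  -0.151  0.017]
[203 177  33  32 858] [219.3 192.6] [ 0.551 -0.066  0.02 ] [ 0.551 -0.065  0.017]
[141 201  26  25 501] [153.7 213.3] [0.502 0.089 0.018] [0.502 0.089 0.017]
cork 127 181 181 244
```

```bash
python3 -c "
from plant import bot
print(bot.hand_in())"
```

```text
the job is handed in; nothing more can be done
None
```

I handed the job in at about 34 s, with both flasks that were present capped shut and lying flat (caps away from the robot), the petri dish on the cork mat and the switch fully on; the hand-in returned no verdict.

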